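Put the weighing things back in their trays

TASK

Weighing is finished, so sort the things on the bench: stand the two knobbed steel weights in the square steel tray, the two white screw-cap jars in the oblong white tray, and the lidded crucible in the round dish. Leave each one upright on the bottom of its tray and let go of it; set things down rather than dropping them and knock nothing over. Leave the glass beaker and the brown bottle where they stand.

Things in the scene. Friction and masses are not known exactly. Their poses are not given: they have to be found in the camera images.
- weight_large_mid (a point): large balance weight of bare steel: a plain upright cylinder 38 mm in diameter and 52 mm high with a narrower knob (26 mm wide) on top, 70 mm high in all, 0.5 kg. Grip the cylinder. Origin half-way up on its axis, z up; stands on the bench at the start.
- weight_small_mid (a point): small balance weight of bare steel, same shape: cylinder 28 mm in diameter and 36 mm high with a 19 mm wide knob on top, 50 mm high in all, 0.2 kg. Grip the cylinder. Origin half-way up on its axis, z up; stands on the bench at the start.
- jar_tall_mid (a point): tall sample jar: white plastic cylinder with a white screw cap, 36 mm in diameter (cap 32 mm, the top 18 mm), 70 mm high in all, 80 g. Origin half-way up on its axis, z up; stands on the bench at the start.
- jar_squat_mid (a point): squat sample jar: white plastic cylinder with a white screw cap, 46 mm in diameter (cap 42 mm, the top 18 mm), 46 mm high in all, 90 g. Origin half-way up on its axis, z up; stands on the bench at the start.
- crucible_mid (a point): white porcelain crucible with its lid on (one piece): foot 28 mm in diameter widening to 42 mm at 20 mm height, straight-sided from 20 to 40 mm (grip it there), then a 45 mm wide lid with a small knob, 55 mm high in all, 70 g. Origin half-way up on its axis, z up; stands on the bench at the start.
- tray_square: square bare-steel tray, fixed: outside 120 x 120 mm, 18 mm high, walls and floor 4 mm thick. Origin at the centre of its underside (on the bench), x and y along its sides, z up. Place for the two weights.
- tray_long: oblong white plastic tray, fixed: outside 160 mm along its x by 100 mm along its y, 18 mm high, walls and floor 4 mm thick. Origin at the centre of its underside (on the bench), z up. Place for the two jars.
- dish: round white porcelain dish, fixed: outside 120 mm in diameter at the rim, 18 mm high, wall and floor 4 mm thick, flat floor 104 mm across. Origin at the centre of its underside (on the bench), z up. Place for the crucible.
- beaker_mid (a point): bystander: empty open clear glass beaker, 56 mm in diameter, 70 mm high, loose. Origin half-way up on its axis. To be left where it stands.
- bottle_mid (a point): bystander: brown glass bottle with a narrow neck and black cap, 46 mm in diameter, 90 mm high, loose. Origin half-way up on its axis. To be left where it stands.
Not all that is in view belongs to the job. Leave any orange or red look-alike of the part that bears jar_squat_mid alone. What is shaped like the part that bears crucible_mid but blue is not meant.

How it is judged:
By the outcome, as a careful person would: the job done as asked, in the order asked, and still so for the second after the job is handed in, with the robot touching nothing.
It also fails if it takes over 120 s, if anything falls off the work surface, if the arm or the gripper's body presses on something with over 40 N, if the wrist force passes 120 N, or if a joint passes its speed limit or range.

ROBOT

A 6-joint arm with a two-finger parallel gripper is mounted at the origin on the work surface. World frame = base frame: x ahead of the robot, y to its left, z up, the work surface at z = 0. Lengths are in m, angles in rad, forces in N, time in s.
With the tool pointing down it reaches from about 0.35 to 0.725 m from the base axis. Payload 4.3 kg.
Tool frame: the origin (TCP) lies at the very end of the fingers, on their centre line; the grasp point (between the pads) lies 19 mm behind it; z points along the fingers, y is the line along which they close (so a half turn about z gives the same grasp; the last joint's range is limited). The gripper opens to 85 mm and grips with 20 to 120 N. Pads are 22 mm wide; open, the fingers measure 114 mm over their backs; the gripper's body (76 mm by 85 mm) begins 54 mm behind the grasp point. The pads swing forward as they close: fully open they stand 13 mm farther back than shut.
Start: joints at [1.207, 0.377, 0.081, 1.274, 0, 1.46], TCP at [0.144, 0.557, 0.231] pointing down, gripper open.
Joint ranges: [-2.72, 2.72], [-0.84, 1.66], [-1.02, 1.22], [-1.77, 2.12], [-1.37, 1.28], [-3.14, 3.14]. Speed limits (rad/s): [2.57, 2.57, 3.14, 3.14, 3.14, 3.14].

INTERFACE

Orientations are given as [roll, pitch, yaw] about the fixed x, y, z axes, in that order (R = Rz(yaw) Ry(pitch) Rx(roll)).
In Python, from workcell import manip gives the robot as it stands. The module is installed in compiled form; this text tells all that it offers.
- The arm moves only by the tool carry_out, never from a script. Its argument "commands" is one flat list of numbers, 7 for each row, row after row: the shift along the tool's x, y, z scaled (see below), then the turn, a rotation vector about the tool's x, y, z scaled (see below), then the opening, from 0 (shut) to 1 (fully open). In form: [x, y, z, ax, ay, az, jaw, x, y, z, ax, ay, az, jaw, ...]. A call has 1 to 5 rows; each row is the pose to reach, as a shift and turn from the pose commanded when the call began, along the tool's axes at that moment; what a row does not reach only later rows make up. The controller multiplies each number of a shift by 250 mm and each number of a turn by 45 degrees. A row lasts 1/12 s, in which the tool goes at most 41.7 mm and 7.16 degrees, less where a joint would pass 70% of its speed; a pose out of reach is approached as far as the arm can. A call with a number of a shift or a turn outside -1 to 1 is refused whole. A call with a gripper value outside its range is refused whole. The fingers move at their own pace and stop on an object; "grip_force" is the grip in N (left out, the last holds). Time passes only in rows, so rows that repeat a pose let the fingers close. It gives the time, the measured TCP pose, the force, the opening and the grip force at its end, in the units of the state.
- manip.read_state(): the state, without advancing time (a new reading comes with each control period).
- manip.read_camera(name): name is "scene" or "top" or "wrist"; returns the picture (400x640x3 uint8, red, green, blue); there is no depth.
- manip.camera_info(name): a dict with "K" (3x3 intrinsics, pixels), "D" ([k1, k2, p1, p2, k3] as OpenCV has them; the pictures are not rectified), "R" (3x3) and "t" (3): a world point X has camera coordinates R X + t. Camera axes: x right, y down, z forward; pixel columns grow to the right and rows downward; lengths in m; the calibration is good to about 2 mm. A picture is of the moment at which its call begins: read the wrist's pose just before it. camera_info takes no time and is no camera call; for the wrist camera it gives the pose at the moment of the call.
- manip.finish_job(): hands the job in; it is judged then, once.
The state is a dict: "time_s": time; "joints": joint angles; "qd": joint speeds; "effort": joint torques, N m; "eef_pos": TCP position; "tool_rot": TCP orientation; "contact_force": force on the tool from outside, world axes, zero at the start; "wrist_torque": the same for the moment, N m; "opening": finger opening in m; "grasp_force": force on a finger pad.
Only numpy, scipy, OpenCV 4.12 (cv2) and the standard library are available. Lean on these libraries where they do the work, as an engineer would, in place of code of your own. Each camera call takes 0.05 s, during which the arm holds its last target. There are 200 camera calls.

## Working session

There is one attempt and no reset: what is moved stays moved. The work goes in short steps, Python scripts to look and compute and a tool call to move; the robot and the scene stay as the last step left them, time stands still between calls to the robot, and variables do not carry over. Pictures are saved under pics/ and viewed, at most 14 in all, crops included, and the job is handed in when it is done.

Besides the shell and the picture viewer there is one more tool, called after "Request:" by a JSON object that holds its "op" and its "data". carry_out: Moves the arm, as the interface text tells. Its arguments: {"type":"object","properties":{"commands":{"type":"array"},"grip_force":{"type":"number"}},"required":["commands"]}

```bash
mkdir -p pics; ls
python3 - <<'E'
from workcell import manip
import cv2
for n in ("top","scene"):
    im=manip.read_camera(n); cv2.imwrite(f"pics/{n}0.png",im[:,:,::-1])
    i=manip.camera_info(n); print(n,i)
s=manip.read_state(); print(s)
E
```

```text
pics
top {'K': array([[487.55156559,   0.        , 321.49069936],
       [  0.        , 487.55156559, 190.30702175],
       [  0.        ,   0.        ,   1.        ]]), 'D': array([-0.07722482,  0.        ,  0.        ,  0.        ,  0.        ]), 'R': array([[-0.02313549, -0.99936775, -0.02699721],
       [-0.99020912,  0.02662521, -0.13702915],
       [ 0.13766132,  0.02356264, -0.99019905]]), 't': array([0.03041649, 0.50485974, 1.2709159 ])}
scene {'K': array([[363.46836963,   0.        , 316.49046806],
       [  0.        , 363.46836963, 201.47204404],
       [  0.        ,   0.        ,   1.        ]]), 'D': array([-0.03539661,  0.        ,  0.        ,  0.        ,  0.        ]), 'R': array([[ 0.33609907,  0.94153561, -0.02341171],
       [ 0.51427107, -0.20429031, -0.83294101],
       [-0.78902641,  0.26791073, -0.55286631]]), 't': array([-0.15686631, -0.19547178,  1.17553772])}
{'time_s': 0.1, 'joints': array([ 1.20674142e+00,  3.77979149e-01,  7.97443214e-02,  1.27442906e+00,
       -3.66096888e-05,  1.46053853e+00]), 'qd': array([ 1.56984111e-03, -2.41914477e-03,  2.71139526e-03,  1.97585863e-04,
        1.55685699e-05, -1.40902970e-03]), 'effort': array([ 1.38462099e-03, -4.64695358e+01,  2.70581675e+01,  1.20342415e-02,
       -1.05434581e-04,  1.43239852e-06]), 'eef_pos': array([0.14413472, 0.5560112 , 0.23045465]), 'tool_rot': array([-3.13973240e+00, -1.69109135e-04,  2.88779542e+00]), 'contact_force': array([ 0.06823653, -0.06430656, -0.13590985]), 'wrist_torque': array([-0.0378401 , -0.01420897, -0.02574666]), 'grasp_force': 0.0, 'opening': 0.0858506648301855}
```

View pics/top0.png

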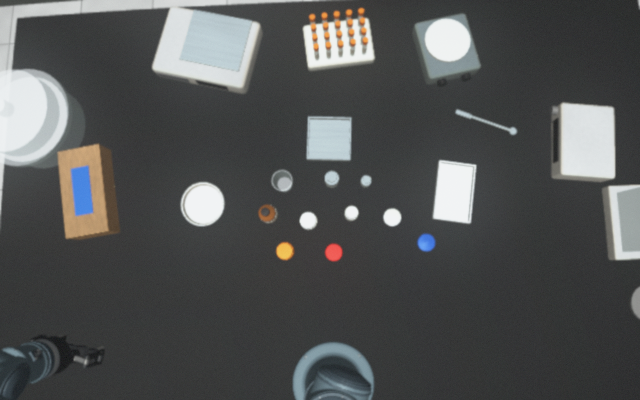

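View pics/scene0.png

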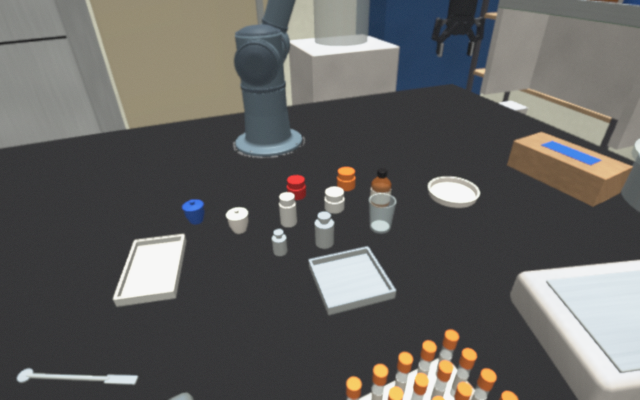

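The top view shows the square tray at (330,138), the beaker at (282,181), the large weight at (332,178) and the small weight at (366,181). It also shows the bottle at (268,214), the squat jar at (308,220), the tall jar at (351,213), the crucible at (392,217), the long tray at (455,191) and the dish at (203,204). The orange, red and blue look-alikes sit below this group. The scene view agrees.

```bash
cat > h.py <<'E'
import numpy as np, cv2
from workcell import manip
from scipy.spatial.transform import Rotation as Rn
def ray(info,uv):
    K,D,R,t=[np.array(info[k],float) for k in "KDRt"]
    p=cv2.undistortPoints(np.array(uv,float).reshape(-1,1,2),K,D).reshape(-1,2)
    return -R.T@t,(np.c_[p,np.ones(len(p))]@R)
def onplane(info,uv,z):
    c,d=ray(info,uv); return c+d*((z-c[2])/d[:,2])[:,None]
def project(info,X):
    return cv2.projectPoints(np.array(X,float).reshape(-1,1,3),cv2.Rodrigues(np.array(info["R"]))[0],np.array(info["t"]),info["K"],info["D"])[0].reshape(-1,2)
def blobs(im,lo,roi,amin=30):
    m=(im.max(2)>lo).astype(np.uint8); k=np.zeros_like(m); x0,y0,x1,y1=roi; k[y0:y1,x0:x1]=m[y0:y1,x0:x1]
    n,l,st,c=cv2.connectedComponentsWithStats(k)
    return [(c[i],st[i],l==i) for i in range(1,n) if st[i][4]>=amin]
def step(target,yaw=None):
    """numbers for a move: shift/0.25 in tool axes from measured pose, and az units to get to a down-pose at yaw"""
    s=manip.read_state(); R=Rn.from_euler('xyz',s['tool_rot'])
    d=R.inv().apply(np.array(target)-s['eef_pos'])/0.25
    out=[d]
    if yaw is not None:
        out.append((R.inv()*Rn.from_euler('xyz',[np.pi,0,yaw])).as_rotvec()/np.deg2rad(45))
    return np.round(np.concatenate(out),3)
E
python3 - <<'E'
from h import *
im=cv2.imread("pics/top0.png"); i=manip.camera_info("top")
for c,st,m in blobs(im,75,(170,100,490,275)):
    r,_=cv2.findContours(m.astype(np.uint8),0,2); rc=cv2.minAreaRect(np.concatenate(r))
    print(np.round(c,1),st,im[m].mean(0).round(),"rect",np.round(rc[0],1),np.round(rc[1],1),round(rc[2]),
     "z0",onplane(i,c,0.0)[0,:2].round(4),"z.04",onplane(i,c,0.04)[0,:2].round(4))
big=cv2.resize(im[110:275,170:490],None,fx=2.5,fy=2.5,interpolation=cv2.INTER_CUBIC); cv2.imwrite("pics/top_crop.png",big)
E
```

```text
[470.7 116.1] [455 108  35  17 210] [146. 144. 134.] rect [472.2 116.6] [36.7  6.6] 18 z0 [ 0.7098 -0.406 ] z.04 [ 0.6982 -0.3942]
[328.7 138.1] [ 305  115   48   47 2098] [195. 191. 177.] rect [328.6 138.1] [46.1 45.7] 2 z0 [ 0.6571 -0.0049] z.04 [ 0.6471 -0.0051]
[454.  191.6] [ 431  159   47   66 2545] [221. 221. 218.] rect [454.1 191.4] [41.6 62.8] 6 z0 [ 0.4971 -0.3452] z.04 [ 0.492  -0.3352]
[281.8 180.4] [270 169  24  24 438] [138. 138. 132.] rect [281.7 180.1] [22.8 23. ] 14 z0 [0.541  0.1278] z.04 [0.5345 0.1236]
[331.3 178.4] [324 170  16  18 238] [167. 164. 153.] rect [331.5 178.5] [17. 15.] 90 z0 [ 0.5427 -0.0093] z.04 [ 0.5361 -0.0094]
[365.5 180.5] [360 174  12  14 138] [162. 159. 148.] rect [365.5 180.5] [13. 11.] 90 z0 [ 0.5343 -0.1031] z.04 [ 0.5281 -0.1004]
[202.1 203.6] [ 179  181   47   46 1697] [217. 218. 215.] rect [202.  203.5] [45. 46.] 90 z0 [0.482  0.3506] z.04 [0.4773 0.3396]
[267.5 213.5] [258 204  20  20 318] [ 69.  90. 118.] rect [267.5 213.5] [19. 19.] 90 z0 [0.4502 0.1683] z.04 [0.4464 0.1628]
[351.  212.7] [343 204  17  18 218] [192. 193. 190.] rect [350.8 212.6] [16.1 16.1] 63 z0 [ 0.4465 -0.0606] z.04 [ 0.4429 -0.0592]
[391.7 216.7] [382 207  20  20 322] [204. 205. 202.] rect [391.5 216.5] [19. 19.] 90 z0 [ 0.4326 -0.1711] z.04 [ 0.4294 -0.1664]
[308.  220.2] [299 211  19  20 305] [203. 204. 201.] rect [308.  220.5] [19. 18.] 90 z0 [0.4289 0.0574] z.04 [0.4258 0.0553]
[426. 242.] [416 232  21  21 330] [188. 114.  74.] rect [426. 242.] [19.7 19.7] 63 z0 [ 0.3614 -0.2611] z.04 [ 0.3604 -0.2537]
[284.6 250.6] [275 241  20  20 315] [ 74. 151. 199.] rect [284.5 250.5] [19. 19.] 90 z0 [0.3477 0.1227] z.04 [0.3471 0.1186]
[333.3 251.9] [324 242  20  20 306] [ 76.  80. 202.] rect [333.5 251.5] [19. 19.] 90 z0 [ 0.3412 -0.0096] z.04 [ 0.3407 -0.0097]
```

View pics/top_crop.png

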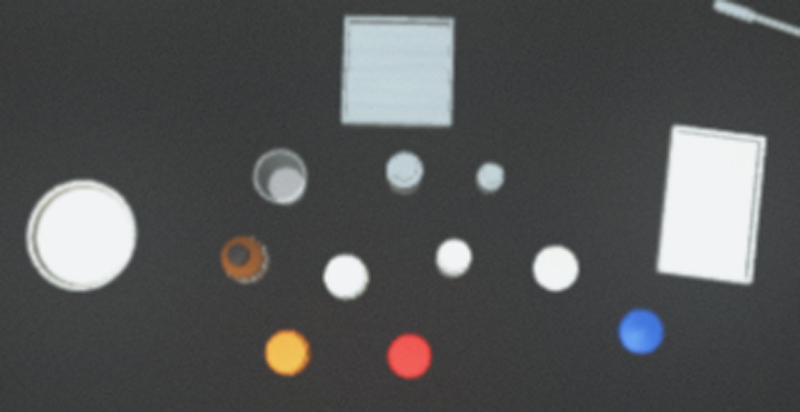

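The positions fit the given sizes and reach. I'll move above the small weight first and keep the tool yaw at about π−0.11, matching the long tray.

Request:
{"op": "carry_out", "data": {"commands": [-0.536,-0.539,0.08,0,0,0,1,-0.536,-0.539,0.08,0,0,0,1,-0.536,-0.539,0.08,0,0,0,1,-0.536,-0.539,0.08,0,0,0,1,-0.536,-0.539,0.08,0,0,0,1]}}

```text
time_s: 0.52
eef_pos: [0.2407, 0.3889, 0.2104]
tool_rot: [-3.139, 0.0, 2.886]
contact_force: [-0.1, 0.4, 0.1]
opening: 0.0855
grasp_force: 0.0
```

Request:
{"op": "carry_out", "data": {"commands": [-0.536,-0.539,0.08,0,0,0,1,-0.536,-0.539,0.08,0,0,0,1,-0.536,-0.539,0.08,0,0,0,1,-0.536,-0.539,0.08,0,0,0,1,-0.536,-0.539,0.08,0,0,0,1]}}

```text
time_s: 0.93
eef_pos: [0.3368, 0.2253, 0.1907]
tool_rot: [-3.14, 0.0, 2.885]
contact_force: [0.1, 0.1, 0.7]
opening: 0.0855
grasp_force: 0.0
```

Request:
{"op": "carry_out", "data": {"commands": [-0.536,-0.539,0.08,0,0,0,1,-0.536,-0.539,0.08,0,0,0,1,-0.536,-0.539,0.08,0,0,0,1,-0.536,-0.539,0.08,0,0,0,1,-0.536,-0.539,0.08,0,0,0,1]}}

```text
time_s: 1.35
eef_pos: [0.4333, 0.061, 0.1708]
tool_rot: [-3.141, 0.001, 2.885]
contact_force: [-0.5, 0.3, -0.5]
opening: 0.0855
grasp_force: 0.0
```

Request:
{"op": "carry_out", "data": {"commands": [-0.536,-0.539,0.08,0,0,-0.18,1,-0.536,-0.539,0.08,0,0,-0.18,1,-0.536,-0.539,0.08,0,0,-0.18,1,-0.536,-0.539,0.08,0,0,-0.18,1,-0.536,-0.539,0.08,0,0,-0.18,1]}}

```text
time_s: 1.77
eef_pos: [0.529, -0.103, 0.1505]
tool_rot: [-3.141, 0.0, 3.027]
contact_force: [0.0, -0.2, 0.1]
opening: 0.0852
grasp_force: 0.0
```

Run:
```python
from h import *
i=manip.camera_info("wrist"); im=manip.read_camera("wrist")[:,:,::-1].copy()
print("cam",(-np.array(i["R"]).T@i["t"]).round(3), "fwd",np.array(i["R"])[2].round(2))
cv2.imwrite("pics/w1raw.png",im)
for n,p in dict(small=(.528,-.1004,.05),large=(.535,-.0095,.07),sq=(.6526,-.005,.018)).items():
    u=project(i,p)[0]; print(n,u.round()); cv2.drawMarker(im,tuple(int(v) for v in np.clip(u,-500,900)),(0,0,255),1,12)
cv2.imwrite("pics/w1.png",im)
s=manip.read_state(); print(s['eef_pos'])
# long tray orientation from top rect
t=cv2.imread("pics/top0.png"); ti=manip.camera_info("top")
for seed in ((328,138),(454,191)):
    b=[b for b in blobs(t,75,(170,100,490,275)) if b[2][seed[1],seed[0]]][0]
    c,_=cv2.findContours(b[2].astype(np.uint8),0,2)
    X=onplane(ti,c[0].reshape(-1,2),.018)[:,:2]; r=cv2.minAreaRect((X*1000).astype(np.float32)); print(np.round(r[0],1),np.round(r[1],1),round(r[2],1))
```

```text
cam [ 0.451 -0.095  0.293] fwd [ 0.31 -0.04 -0.95]
small [319. 195.]
large [450. 199.]
sq [432. 297.]
[ 0.53141101 -0.10669275  0.15002904]
[653.1  -4.5] [127.7 129.3] 86.3
[ 496.1 -341. ] [112.4 171. ] 80.6
```

View pics/w1.png

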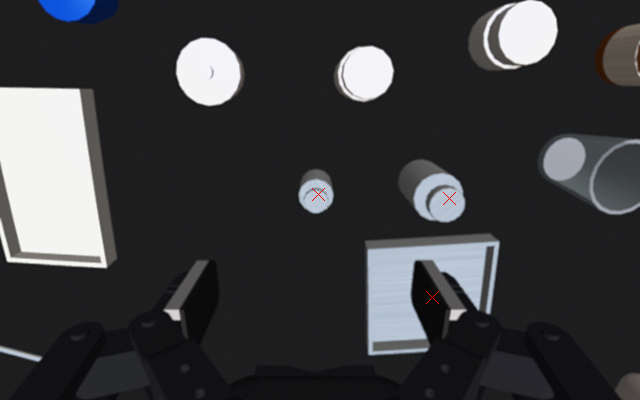

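The wrist view shows the small weight's knob at about (316,194) and the large one's at (445,203), within 2–3 mm of the prediction. Descending onto the small weight.

Request:
{"op": "carry_out", "data": {"commands": [0.016,0.017,0.16,0,0,0,0.7,0.016,0.017,0.3,0,0,0,0.7,0.016,0.017,0.42,0,0,0,0.7,0.016,0.017,0.48,0,0,0,0.7,0.016,0.017,0.48,0,0,0,0.7], "grip_force": 40}}

```text
time_s: 2.23
eef_pos: [0.5201, -0.0936, 0.0271]
tool_rot: [3.14, -0.009, 3.029]
contact_force: [-0.4, 0.1, 0.1]
opening: 0.0597
grasp_force: 0.0
```

Request:
{"op": "carry_out", "data": {"commands": [0,0,0.05,0,0,0,0.7,0,0,0.1,0,0,0,0.7,0,0,0.1,0,0,0,0.7,0,0,0.1,0,0,0,0.7]}}

```text
time_s: 2.57
eef_pos: [0.5243, -0.0948, 0.0069]
tool_rot: [3.141, -0.0, 3.029]
contact_force: [-0.5, 0.2, 0.7]
opening: 0.06
grasp_force: 0.0
```

Run:
```python
from h import *
im=manip.read_camera("wrist")[:,:,::-1]; cv2.imwrite("pics/w2.png",im)
for _ in range(3): print(manip.read_state()['eef_pos'].round(4))
manip.read_camera("wrist"); print(manip.read_state()['eef_pos'].round(4), step((.528,-.102,.005),3.03))
```

```text
[ 0.5249 -0.095   0.0073]
[ 0.5249 -0.095   0.0073]
[ 0.5249 -0.095   0.0073]
[ 0.5253 -0.0952  0.0076] [-0.014 -0.026  0.01  -0.     0.002 -0.001]
```

View pics/w2.png

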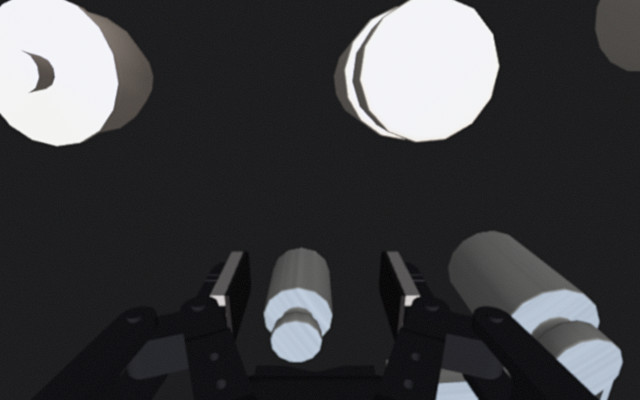

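The weight at (298,340) sits about 6 mm left of the finger centre, which agrees with the computed offset. I'll centre and close.

Request:
{"op": "carry_out", "data": {"commands": [-0.014,-0.026,0.01,0,0,0,0.7,-0.014,-0.026,0.01,0,0,0,0.4,-0.014,-0.026,0.01,0,0,0,0.1,-0.014,-0.026,0.01,0,0,0,0.1,-0.014,-0.026,0.01,0,0,0,0.1], "grip_force": 40}}

```text
time_s: 3.08
eef_pos: [0.5276, -0.1021, 0.0044]
tool_rot: [-3.141, 0.001, 3.029]
contact_force: [0.3, -0.9, 3.7]
opening: 0.0267
grasp_force: 39.4
```

Request:
{"op": "carry_out", "data": {"commands": [0,0,0,0,0,0,0.1,0,0,0,0,0,0,0.1,0,0,0,0,0,0,0.1]}}

```text
time_s: 3.33
eef_pos: [0.5276, -0.1022, 0.0043]
tool_rot: [-3.141, 0.001, 3.029]
contact_force: [-0.7, -0.2, 6.0]
opening: 0.0267
grasp_force: 39.6
```

Request:
{"op": "carry_out", "data": {"commands": [0,0,-0.05,0,0,0,0.1,0,0,-0.12,0,0,0,0.1,0,0,-0.2,0,0,0,0.1,0,0,-0.2,0,0,0,0.1,0,0,-0.2,0,0,0,0.1]}}

```text
time_s: 3.75
eef_pos: [0.5278, -0.102, 0.054]
tool_rot: [-3.141, 0.002, 3.029]
contact_force: [-0.1, -0.3, -2.0]
opening: 0.0268
grasp_force: 39.7
```

Run:
```python
from h import *
s=manip.read_state(); print({k:np.round(s[k],4) for k in('eef_pos','tool_rot','opening','grasp_force','contact_force','time_s')}, step((.681,-.010,.07),3.03))
```

```text
{'eef_pos': array([ 0.5278, -0.102 ,  0.054 ]), 'tool_rot': array([-3.1415e+00,  1.6000e-03,  3.0293e+00]), 'opening': np.float64(0.0268), 'grasp_force': np.float64(39.7015), 'contact_force': array([-0.0872, -0.3385, -1.9705]), 'time_s': np.float64(3.75)} [-0.568  0.434 -0.063 -0.     0.002 -0.001]
```

Request:
{"op": "carry_out", "data": {"commands": [-0.12,0.09,-0.063,0,0,0,0.1,-0.25,0.19,-0.063,0,0,0,0.1,-0.38,0.29,-0.063,0,0,0,0.1,-0.51,0.39,-0.063,0,0,0,0.1,-0.568,0.45,-0.063,0,0,0,0.1]}}

```text
time_s: 4.17
eef_pos: [0.6836, -0.0035, 0.0672]
tool_rot: [3.14, 0.0, 3.031]
contact_force: [1.0, 0.2, -1.7]
opening: 0.0271
grasp_force: 39.8
```

Request:
{"op": "carry_out", "data": {"commands": [0,0,0,0,0,0,0.1,0,0,0.1,0,0,0,0.1,0,0,0.18,0,0,0,0.1,0,0,0.2,0,0,0,0.1,0,0,0.2,0,0,0,0.1]}}

```text
time_s: 4.58
eef_pos: [0.6768, -0.006, 0.0155]
tool_rot: [-3.141, -0.008, 3.029]
contact_force: [-0.7, -0.1, -1.9]
opening: 0.0268
grasp_force: 39.8
```

Run:
```python
from h import *
im=manip.read_camera("wrist")[:,:,::-1]; cv2.imwrite("pics/w3.png",im)
s=manip.read_state(); print({k:np.round(s[k],4) for k in('eef_pos','tool_rot','opening','grasp_force','contact_force','time_s')}, step((.681,-.007,.0085),3.03))
```

```text
{'eef_pos': array([ 0.6785, -0.0062,  0.0176]), 'tool_rot': array([-3.1416, -0.0048,  3.0287]), 'opening': np.float64(0.0267), 'grasp_force': np.float64(39.8497), 'contact_force': array([ 0.3602, -0.4398, -0.8467]), 'time_s': np.float64(4.6333)} [-0.011 -0.002  0.036 -0.    -0.006 -0.002]
```

View pics/w3.png

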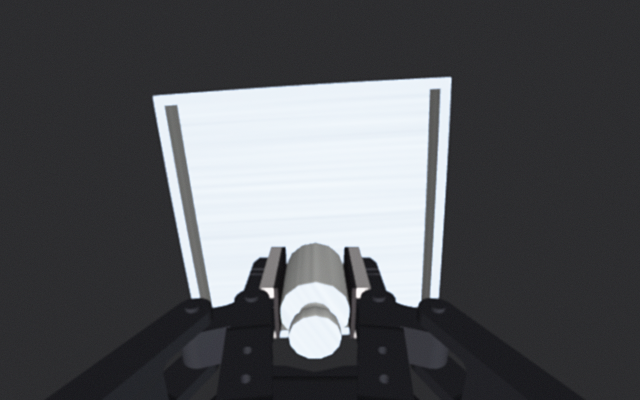

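The small weight is held upright over the far half of the tray, centred sideways at (315,300). I'll lower gently.

Request:
{"op": "carry_out", "data": {"commands": [0,0,0.01,0,0,0,0.1,0,0,0.02,0,0,0,0.1,0,0,0.03,0,0,0,0.1,0,0,0.03,0,0,0,0.1,0,0,0.03,0,0,0,0.1]}}

```text
time_s: 5.05
eef_pos: [0.681, -0.0061, 0.0124]
tool_rot: [3.141, 0.001, 3.029]
contact_force: [-0.7, -0.3, -0.9]
opening: 0.0268
grasp_force: 39.9
```

Request:
{"op": "carry_out", "data": {"commands": [0,0,0.006,0,0,0,0.1,0,0,0.012,0,0,0,0.1,0,0,0.016,0,0,0,0.1,0,0,0.016,0,0,0,0.1,0,0,0.016,0,0,0,0.1]}}

```text
time_s: 5.47
eef_pos: [0.681, -0.006, 0.0084]
tool_rot: [3.142, 0.0, 3.029]
contact_force: [-0.7, 0.3, 1.8]
opening: 0.0265
grasp_force: 40.1
```

Request:
{"op": "carry_out", "data": {"commands": [0,0,0,0,0,0,0.35,0,0,0,0,0,0,0.5,0,0,0,0,0,0,0.6,0,0,-0.05,0,0,0,0.6,0,0,-0.2,0,0,0,0.6]}}

```text
time_s: 5.88
eef_pos: [0.6759, -0.0055, 0.0528]
tool_rot: [3.142, -0.012, 3.029]
contact_force: [0.6, 0.2, -0.5]
opening: 0.0511
grasp_force: 0.0
```

Request:
{"op": "carry_out", "data": {"commands": [0,0,-0.15,0,0,0,0.8,0,0,-0.3,0,0,0,0.8,0,0,-0.3,0,0,0,0.8,0,0,-0.3,0,0,0,0.8,0,0,-0.3,0,0,0,0.8]}}

```text
time_s: 6.3
eef_pos: [0.6811, -0.006, 0.1338]
tool_rot: [3.141, 0.001, 3.029]
contact_force: [-0.2, 0.1, -0.0]
opening: 0.0686
grasp_force: 0.0
```

Run:
```python
from h import *
im=manip.read_camera("wrist")[:,:,::-1]; cv2.imwrite("pics/w4.png",im)
s=manip.read_state(); print({k:np.round(s[k],4) for k in('eef_pos','tool_rot','opening','contact_force','time_s')}, step((.537,-.012,.12),3.03))
```

```text
{'eef_pos': array([ 0.6802, -0.0059,  0.1324]), 'tool_rot': array([ 3.1415e+00, -1.4000e-03,  3.0292e+00]), 'opening': np.float64(0.0683), 'contact_force': array([-0.0357, -0.3147, -0.3844]), 'time_s': np.float64(6.35)} [ 0.566 -0.088  0.05   0.    -0.002 -0.001]
```

View pics/w4.png

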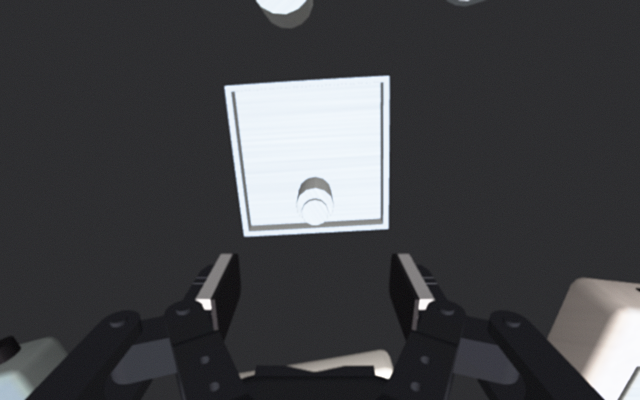

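The small weight stands upright in the tray with its knob at (315,210). Next is the large weight.

Request:
{"op": "carry_out", "data": {"commands": [0.15,-0.02,0.05,0,0,0,0.8,0.3,-0.045,0.05,0,0,0,0.8,0.45,-0.07,0.05,0,0,0,0.8,0.566,-0.088,0.05,0,0,0,0.8,0.566,-0.088,0.05,0,0,0,0.8]}}

```text
time_s: 6.77
eef_pos: [0.527, -0.0109, 0.1167]
tool_rot: [3.141, -0.015, 3.029]
contact_force: [-1.5, 0.7, -0.8]
opening: 0.0683
grasp_force: 0.0
```

Request:
{"op": "carry_out", "data": {"commands": [0,0,0,0,0,0,0.8,0,0,0,0,0,0,0.8]}}

```text
time_s: 6.93
eef_pos: [0.5378, -0.012, 0.1199]
tool_rot: [3.141, -0.001, 3.029]
contact_force: [0.7, 0.6, -0.4]
opening: 0.0686
grasp_force: 0.0
```

Run:
```python
from h import *
i=manip.camera_info("wrist"); im=manip.read_camera("wrist")[:,:,::-1].copy()
s=manip.read_state(); print({k:np.round(s[k],4) for k in('eef_pos','tool_rot','opening','contact_force','time_s')})
g=cv2.cvtColor(im,cv2.COLOR_BGR2GRAY)
for n,p in dict(t=(.537,-.012,.07)).items():
    u=project(i,p)[0]; print(u); cv2.drawMarker(im,tuple(int(v) for v in u),(0,0,255),1,12)
cv2.imwrite("pics/w5.png",im)
```

```text
{'eef_pos': array([ 0.5389, -0.0121,  0.1203]), 'tool_rot': array([3.1415e+00, 7.0000e-04, 3.0292e+00]), 'opening': np.float64(0.068), 'contact_force': array([-0.2137,  0.8861, -0.0634]), 'time_s': np.float64(6.9833)}
[315.77669588 220.62397578]
```

View pics/w5.png

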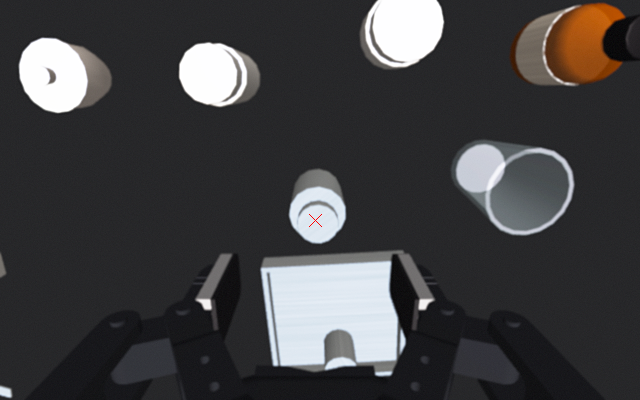

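The knob at (317,222) lies under the predicted mark. Descending and gripping.

Request:
{"op": "carry_out", "data": {"commands": [0,0,0.14,0,0,0,0.8,0,0,0.28,0,0,0,0.8,0,0,0.38,0,0,0,0.8,0,0,0.432,0,0,0,0.8,0,0,0.432,0,0,0,0.8], "grip_force": 60}}

```text
time_s: 7.4
eef_pos: [0.5364, -0.0117, 0.0089]
tool_rot: [3.141, -0.005, 3.029]
contact_force: [-0.0, -0.8, 0.4]
opening: 0.0685
grasp_force: 0.0
```

Request:
{"op": "carry_out", "data": {"commands": [0,0,0,0,0,0,0.8,0,0,0,0,0,0,0.5,0,0,0,0,0,0,0.2,0,0,0,0,0,0,0.2,0,0,0,0,0,0,0.2]}}

```text
time_s: 7.82
eef_pos: [0.5399, -0.0119, 0.0144]
tool_rot: [3.141, 0.004, 3.029]
contact_force: [-0.2, 1.6, 4.4]
opening: 0.0368
grasp_force: 60.4
```

Request:
{"op": "carry_out", "data": {"commands": [0,0,0,0,0,0,0.2,0,0,0,0,0,0,0.2,0,0,-0.05,0,0,0,0.2,0,0,-0.14,0,0,0,0.2,0,0,-0.2,0,0,0,0.2]}}

```text
time_s: 8.23
eef_pos: [0.5367, -0.012, 0.063]
tool_rot: [-3.141, -0.002, 3.029]
contact_force: [1.1, -0.4, -4.2]
opening: 0.0366
grasp_force: 61.0
```

Run:
```python
from h import *
s=manip.read_state(); print({k:np.round(s[k],4) for k in('eef_pos','tool_rot','opening','grasp_force','contact_force','time_s')}, step((.626,-.004,.062),3.03))
```

```text
{'eef_pos': array([ 0.5367, -0.012 ,  0.063 ]), 'tool_rot': array([-3.1412e+00, -1.9000e-03,  3.0291e+00]), 'opening': np.float64(0.0366), 'grasp_force': np.float64(61.012), 'contact_force': array([ 1.0833, -0.3846, -4.2149]), 'time_s': np.float64(8.2333)} [-0.351  0.072  0.003 -0.001 -0.002 -0.001]
```

Request:
{"op": "carry_out", "data": {"commands": [-0.12,0.025,0,0,0,0,0.2,-0.24,0.05,0,0,0,0,0.2,-0.351,0.072,0,0,0,0,0.2,-0.351,0.072,0,0,0,0,0.2,-0.351,0.072,0,0,0,0,0.2]}}

```text
time_s: 8.65
eef_pos: [0.6277, -0.004, 0.0617]
tool_rot: [-3.141, -0.001, 3.029]
contact_force: [-0.3, 0.3, -4.1]
opening: 0.0369
grasp_force: 61.1
```

Request:
{"op": "carry_out", "data": {"commands": [0,0,0.06,0,0,0,0.2,0,0,0.12,0,0,0,0.2,0,0,0.15,0,0,0,0.2,0,0,0.165,0,0,0,0.2,0,0,0.165,0,0,0,0.2]}}

```text
time_s: 9.07
eef_pos: [0.6248, -0.0039, 0.0199]
tool_rot: [-3.142, -0.004, 3.029]
contact_force: [-1.4, -0.1, -4.4]
opening: 0.0366
grasp_force: 61.0
```

Request:
{"op": "carry_out", "data": {"commands": [0,0,0,0,0,0,0.2,0,0,0.006,0,0,0,0.2,0,0,0.012,0,0,0,0.2,0,0,0.016,0,0,0,0.2,0,0,0.016,0,0,0,0.2]}}

```text
time_s: 9.48
eef_pos: [0.6277, -0.004, 0.0184]
tool_rot: [3.142, 0.002, 3.029]
contact_force: [-1.5, 0.6, 1.4]
opening: 0.0366
grasp_force: 61.6
```

Request:
{"op": "carry_out", "data": {"commands": [0,0,0,0,0,0,0.45,0,0,0,0,0,0,0.65,0,0,0,0,0,0,0.75,0,0,-0.05,0,0,0,0.75,0,0,-0.2,0,0,0,0.75]}}

```text
time_s: 9.9
eef_pos: [0.6224, -0.0035, 0.0623]
tool_rot: [3.142, -0.011, 3.029]
contact_force: [-0.2, 0.7, -1.0]
opening: 0.0641
grasp_force: 0.0
```

Request:
{"op": "carry_out", "data": {"commands": [0,0,-0.15,0,0,0,1,0,0,-0.3,0,0,0,1,0,0,-0.36,0,0,0,1,0,0,-0.36,0,0,0,1]}}

```text
time_s: 10.23
eef_pos: [0.6308, -0.0043, 0.1633]
tool_rot: [3.141, 0.011, 3.029]
contact_force: [1.0, 0.5, -0.5]
opening: 0.0852
grasp_force: 0.0
```

Run:
```python
from h import *
s=manip.read_state(); print({k:np.round(s[k],4) for k in('eef_pos','tool_rot','opening','contact_force','time_s')}, step((.442,-.059,.15),3.03))
im=manip.read_camera("wrist")[:,:,::-1]; cv2.imwrite("pics/w6.png",im)
```

```text
{'eef_pos': array([ 0.6308, -0.0043,  0.1633]), 'tool_rot': array([3.1415, 0.0107, 3.0292]), 'opening': np.float64(0.0852), 'contact_force': array([ 0.996 ,  0.4752, -0.4645]), 'time_s': np.float64(10.2333)} [ 0.726 -0.302  0.046  0.     0.014 -0.001]
```

View pics/w6.png

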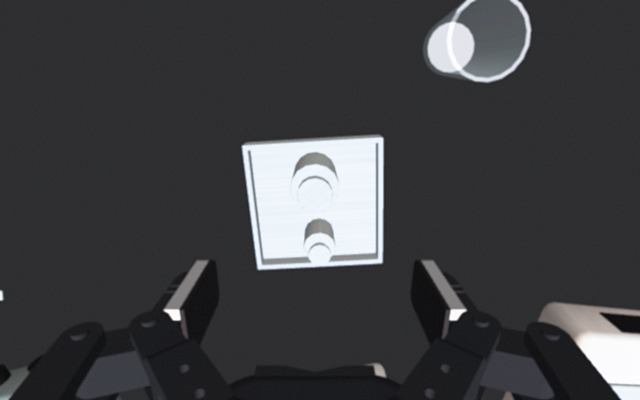

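Both weights stand in the square tray, at (315,190) and (320,250). Now the tall jar.

Request:
{"op": "carry_out", "data": {"commands": [0.14,-0.06,0.03,0,0,0,1,0.28,-0.12,0.03,0,0,0,1,0.43,-0.18,0.03,0,0,0,1,0.57,-0.24,0.03,0,0,0,1,0.707,-0.3,0.03,0,0,0,1]}}

```text
time_s: 10.7
eef_pos: [0.4395, -0.0584, 0.1476]
tool_rot: [3.141, -0.004, 3.03]
contact_force: [-0.2, -1.0, 0.7]
opening: 0.0852
grasp_force: 0.0
```

Request:
{"op": "carry_out", "data": {"commands": [0,0,0,0,0,0,1,0,0,0,0,0,0,1,0,0,0,0,0,0,0.8]}}

```text
time_s: 10.95
eef_pos: [0.4429, -0.0586, 0.149]
tool_rot: [3.141, -0.0, 3.029]
contact_force: [0.6, 0.0, -0.7]
opening: 0.0755
grasp_force: 0.0
```

```bash
cat > cap.py <<'E'
from h import *
import sys
def cap(p,z,name):
    """brightest blob nearest the predicted cap; ray at z of its top face"""
    i=manip.camera_info("wrist"); s=manip.read_state(); im=manip.read_camera("wrist")[:,:,::-1].copy(); cv2.imwrite(f"pics/{name}.png",im)
    u=project(i,(*p,z))[0]
    m=(im.min(2)>200).astype(np.uint8); n,l,st,c=cv2.connectedComponentsWithStats(m)
    k=min((k for k in range(1,n) if st[k][4]>150),key=lambda k:np.hypot(*(c[k]-u)))
    ct,_=cv2.findContours((l==k).astype(np.uint8),0,2); (cx,cy),r=cv2.minEnclosingCircle(max(ct,key=len))
    f=i["K"][0][0]; cc=-np.array(i["R"]).T@i["t"]; d=np.linalg.norm(np.array([*p,z])-cc)
    print("pred",u.round(),"blob",c[k].round(),st[k],"dia mm",round(2*r*d/f*1000,1),"pt",onplane(i,c[k],z)[0].round(4),onplane(i,(cx,cy),z)[0].round(4))
    print({q:np.round(s[q],4) for q in('eef_pos','opening','time_s')})
E
python3 - <<'E'
from cap import *
cap((.442,-.059),.07,"w7")
E
```

```text
pred [315. 205.] blob [313. 207.] [ 290  180   47   51 1621] dia mm 35.4 pt [ 0.4432 -0.0606  0.07  ] [ 0.4416 -0.0607  0.07  ]
{'eef_pos': array([ 0.4429, -0.0586,  0.149 ]), 'opening': np.float64(0.0755), 'time_s': np.float64(10.95)}
```

View pics/w7.png

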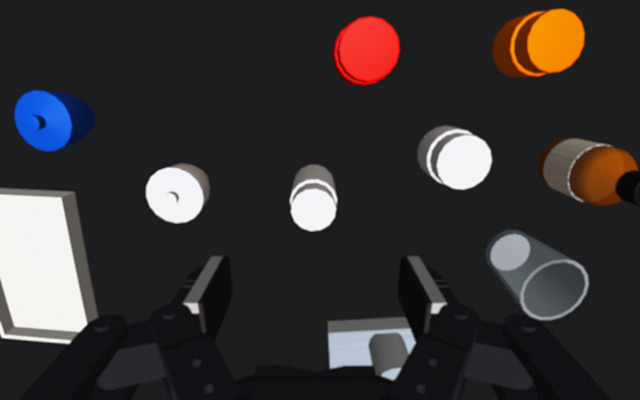

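The cap is at (314,208), which is 1–2 mm off the tool axis. Descending to grip.

Request:
{"op": "carry_out", "data": {"commands": [0,-0.007,0.14,0,0,0,0.8,0,-0.007,0.28,0,0,0,0.8,0,-0.007,0.42,0,0,0,0.8,0,-0.007,0.5,0,0,0,0.8,0,-0.007,0.548,0,0,0,0.8], "grip_force": 30}}

```text
time_s: 11.42
eef_pos: [0.4424, -0.0597, 0.0097]
tool_rot: [3.141, -0.003, 3.03]
contact_force: [0.4, 0.4, 0.5]
opening: 0.068
grasp_force: 0.0
```

Request:
{"op": "carry_out", "data": {"commands": [0,0,0,0,0,0,0.8,0,0,0,0,0,0,0.5,0,0,0,0,0,0,0.2,0,0,0,0,0,0,0.2,0,0,0,0,0,0,0.2]}}

```text
time_s: 11.83
eef_pos: [0.4445, -0.0607, 0.014]
tool_rot: [-3.141, 0.003, 3.029]
contact_force: [1.2, 0.5, 0.0]
opening: 0.0354
grasp_force: 30.1
```

Request:
{"op": "carry_out", "data": {"commands": [0,0,0,0,0,0,0.2,0,0,0,0,0,0,0.2,0,0,-0.06,0,0,0,0.2,0,0,-0.2,0,0,0,0.2,0,0,-0.34,0,0,0,0.2]}}

```text
time_s: 12.25
eef_pos: [0.4403, -0.0598, 0.0975]
tool_rot: [3.141, -0.005, 3.029]
contact_force: [0.6, 0.8, -1.5]
opening: 0.035
grasp_force: 30.2
```

Request:
{"op": "carry_out", "data": {"commands": [0,0,0,0,0,0,0.2]}}

```text
time_s: 12.33
eef_pos: [0.4465, -0.0615, 0.1034]
tool_rot: [-3.14, 0.009, 3.029]
contact_force: [0.7, -0.3, -0.5]
opening: 0.0351
grasp_force: 30.3
```

Request:
{"op": "carry_out", "data": {"commands": [-0.06,-0.137,0,0,0,0,0.2,-0.122,-0.275,0,0,0,0,0.2,-0.18,-0.41,0,0,0,0,0.2,-0.244,-0.549,0,0,0,0,0.2,-0.304,-0.686,0,0,0,0,0.2]}}

```text
time_s: 12.75
eef_pos: [0.4989, -0.2409, 0.0974]
tool_rot: [3.141, -0.0, 3.029]
contact_force: [0.4, 0.8, -1.0]
opening: 0.0351
grasp_force: 30.4
```

Request:
{"op": "carry_out", "data": {"commands": [-0.06,-0.137,0,0,0,0,0.2,-0.122,-0.275,0,0,0,0,0.2,-0.183,-0.412,0,0,0,0,0.2,-0.183,-0.412,0,0,0,0,0.2,-0.183,-0.412,0,0,0,0,0.2]}}

```text
time_s: 13.17
eef_pos: [0.5327, -0.3487, 0.0966]
tool_rot: [3.141, -0.0, 3.026]
contact_force: [0.8, 0.9, -1.5]
opening: 0.0352
grasp_force: 30.5
```

Run:
```python
from h import *
i=manip.camera_info("wrist"); im=manip.read_camera("wrist")[:,:,::-1].copy()
a=np.deg2rad(-9.4); R=np.array([[np.cos(a),-np.sin(a)],[np.sin(a),np.cos(a)]])
for sx,sy in ((1,1),(1,-1),(-1,1),(-1,-1)):
    p=np.array([.496,-.341])+R@np.array([.08*sx,.05*sy]); u=project(i,(*p,.018))[0]; cv2.drawMarker(im,tuple(int(v) for v in u),(0,0,255),1,14)
cv2.imwrite("pics/w8.png",im)
s=manip.read_state(); print({k:np.round(s[k],4) for k in('eef_pos','tool_rot','opening','contact_force','time_s')})
```

```text
{'eef_pos': array([ 0.5322, -0.3469,  0.0967]), 'tool_rot': array([ 3.1402e+00, -1.5000e-03,  3.0280e+00]), 'opening': np.float64(0.0352), 'contact_force': array([ 0.6351,  0.4774, -1.6292]), 'time_s': np.float64(13.2167)}
```

View pics/w8.png

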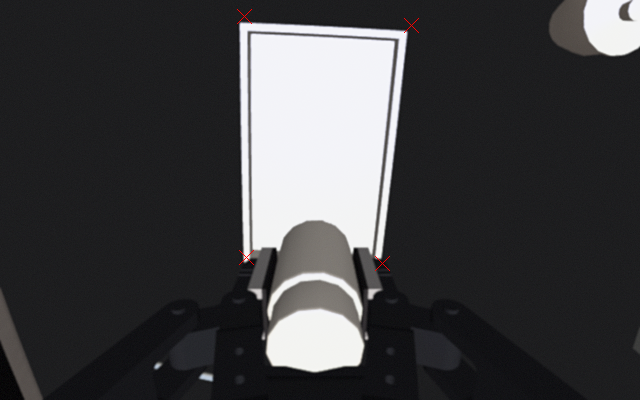

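The tray corners match the prediction, and the jar hangs over the tray's far half. Lowering.

Request:
{"op": "carry_out", "data": {"commands": [0,0,0.1,0,0,0,0.2,0,0,0.2,0,0,0,0.2,0,0,0.26,0,0,0,0.2,0,0,0.3,0,0,0,0.2,0,0,0.3,0,0,0,0.2]}}

```text
time_s: 13.63
eef_pos: [0.5307, -0.3438, 0.0202]
tool_rot: [3.138, -0.005, 3.03]
contact_force: [-0.0, -0.4, -1.1]
opening: 0.0348
grasp_force: 30.5
```

Request:
{"op": "carry_out", "data": {"commands": [0,0,0,0,0,0,0.2,0,0,0.008,0,0,0,0.2,0,0,0.015,0,0,0,0.2,0,0,0.02,0,0,0,0.2,0,0,0.02,0,0,0,0.2]}}

```text
time_s: 14.05
eef_pos: [0.5332, -0.3471, 0.0182]
tool_rot: [-3.141, 0.001, 3.029]
contact_force: [-0.1, 0.6, -0.4]
opening: 0.035
grasp_force: 30.5
```

Request:
{"op": "carry_out", "data": {"commands": [0,0,0.003,0,0,0,0.2,0,0,0.005,0,0,0,0.2,0,0,0.005,0,0,0,0.2]}}

```text
time_s: 14.3
eef_pos: [0.5332, -0.3471, 0.018]
tool_rot: [-3.141, 0.001, 3.029]
contact_force: [-2.2, 0.9, 5.8]
opening: 0.0353
grasp_force: 31.3
```

On the floor (5.8 N contact). Releasing and going to the squat jar.

Request:
{"op": "carry_out", "data": {"commands": [0,0,0,0,0,0,0.45,0,0,0,0,0,0,0.6,0,0,0,0,0,0,0.65,0,0,-0.05,0,0,0,0.65,0,0,-0.2,0,0,0,0.65]}}

```text
time_s: 14.72
eef_pos: [0.529, -0.3437, 0.0609]
tool_rot: [3.135, -0.01, 3.029]
contact_force: [0.7, -0.6, -0.7]
opening: 0.0553
grasp_force: 0.0
```

Request:
{"op": "carry_out", "data": {"commands": [0,0,-0.15,0,0,0,0.9,0,0,-0.3,0,0,0,0.9,0,0,-0.32,0,0,0,0.9,0,0,-0.32,0,0,0,0.9,0,0,-0.32,0,0,0,0.9]}}

```text
time_s: 15.13
eef_pos: [0.5331, -0.347, 0.1464]
tool_rot: [-3.141, 0.001, 3.029]
contact_force: [-0.8, -0.9, -0.1]
opening: 0.0767
grasp_force: 0.0
```

Run:
```python
from h import *
s=manip.read_state(); print({k:np.round(s[k],4) for k in('eef_pos','tool_rot','opening','contact_force','time_s')}, step((.426,.055,.15),3.03))
im=manip.read_camera("wrist")[:,:,::-1]; cv2.imwrite("pics/w9.png",im)
```

```text
{'eef_pos': array([ 0.5331, -0.347 ,  0.1464]), 'tool_rot': array([-3.1414e+00,  5.0000e-04,  3.0291e+00]), 'opening': np.float64(0.0767), 'contact_force': array([-0.8465, -0.887 , -0.1196]), 'time_s': np.float64(15.1333)} [ 6.06e-01  1.55e+00 -1.50e-02 -0.00e+00  1.00e-03 -1.00e-03]
```

View pics/w9.png

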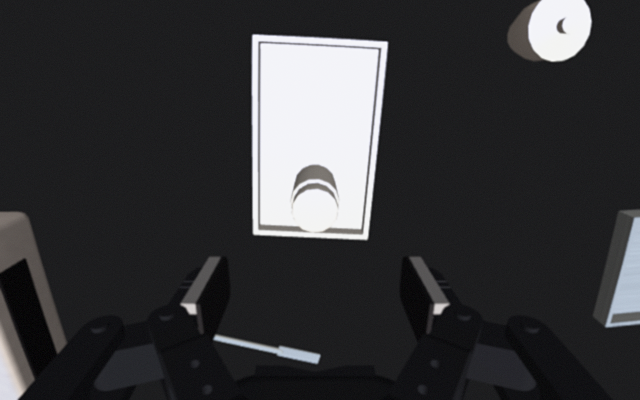

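The tall jar stands upright in the tray at (315,200). On to the squat jar.

Request:
{"op": "carry_out", "data": {"commands": [0.05,0.13,0,0,0,0,0.9,0.1,0.26,0,0,0,0,0.9,0.15,0.39,0,0,0,0,0.9,0.2,0.52,0,0,0,0,0.9,0.25,0.65,0,0,0,0,0.9]}}

```text
time_s: 15.6
eef_pos: [0.4867, -0.1761, 0.1439]
tool_rot: [3.14, -0.004, 3.029]
contact_force: [1.0, 0.4, 0.8]
opening: 0.0771
grasp_force: 0.0
```

Request:
{"op": "carry_out", "data": {"commands": [0.06,0.15,0,0,0,0,0.9,0.12,0.3,0,0,0,0,0.9,0.18,0.45,0,0,0,0,0.9,0.22,0.56,0,0,0,0,0.9,0.26,0.65,0,0,0,0,0.9]}}

```text
time_s: 16.02
eef_pos: [0.4397, -0.0071, 0.1443]
tool_rot: [3.141, -0.005, 3.031]
contact_force: [0.2, 0.5, -0.1]
opening: 0.0768
grasp_force: 0.0
```

Request:
{"op": "carry_out", "data": {"commands": [0.05,0.13,0,0,0,0,0.9,0.096,0.25,0,0,0,0,0.9,0.096,0.25,0,0,0,0,0.9,0.096,0.25,0,0,0,0,0.9,0.096,0.25,0,0,0,0,0.9]}}

```text
time_s: 16.43
eef_pos: [0.4249, 0.055, 0.1453]
tool_rot: [-3.141, -0.002, 3.03]
contact_force: [0.7, 0.2, -0.3]
opening: 0.0768
grasp_force: 0.0
```

Run:
```python
from cap import *
cap((.426,.055),.046,"w10"); print(step((.426,.055,.003),3.03))
```

```text
pred [316. 199.] blob [316. 199.] [ 288  168   57   61 2640] dia mm 46.0 pt [0.4263 0.0549 0.046 ] [0.4258 0.0554 0.046 ]
{'eef_pos': array([0.4249, 0.055 , 0.1453]), 'opening': np.float64(0.0768), 'time_s': np.float64(16.4333)}
[-0.003  0.002  0.57  -0.001 -0.002 -0.002]
```

Request:
{"op": "carry_out", "data": {"commands": [-0.003,0.002,0.14,0,0,0,0.9,-0.003,0.002,0.28,0,0,0,0.9,-0.003,0.002,0.4,0,0,0,0.9,-0.003,0.002,0.49,0,0,0,0.9,-0.003,0.002,0.53,0,0,0,0.9], "grip_force": 30}}

```text
time_s: 16.9
eef_pos: [0.4242, 0.0543, 0.0107]
tool_rot: [-3.141, -0.005, 3.026]
contact_force: [-0.4, 0.1, 0.8]
opening: 0.0769
grasp_force: 0.0
```

Request:
{"op": "carry_out", "data": {"commands": [0,0,0.02,0,0,0,0.9,0,0,0.036,0,0,0,0.9,0,0,0.036,0,0,0,0.7,0,0,0.036,0,0,0,0.4,0,0,0.036,0,0,0,0.3]}}

```text
time_s: 17.32
eef_pos: [0.4278, 0.0554, 0.0061]
tool_rot: [3.141, 0.002, 3.029]
contact_force: [-1.0, -0.5, 4.1]
opening: 0.0448
grasp_force: 30.0
```

Request:
{"op": "carry_out", "data": {"commands": [0,0,0,0,0,0,0.3,0,0,0,0,0,0,0.3,0,0,0,0,0,0,0.3]}}

```text
time_s: 17.57
eef_pos: [0.4278, 0.0554, 0.0061]
tool_rot: [-3.141, 0.002, 3.029]
contact_force: [-0.8, -0.9, 6.2]
opening: 0.0447
grasp_force: 31.2
```

Request:
{"op": "carry_out", "data": {"commands": [0,0,-0.06,0,0,0,0.3,0,0,-0.18,0,0,0,0.3,0,0,-0.32,0,0,0,0.3,0,0,-0.4,0,0,0,0.3,0,0,-0.4,0,0,0,0.3]}}

```text
time_s: 17.98
eef_pos: [0.4303, 0.0558, 0.1095]
tool_rot: [3.14, 0.009, 3.03]
contact_force: [0.8, 0.6, -0.5]
opening: 0.0448
grasp_force: 31.2
```

Run:
```python
from h import *
s=manip.read_state(); print({k:np.round(s[k],4) for k in('eef_pos','tool_rot','opening','contact_force','time_s')}, step((.4645,-.3355,.103),3.03))
```

```text
{'eef_pos': array([0.4303, 0.0558, 0.1095]), 'tool_rot': array([3.1405, 0.0086, 3.0295]), 'opening': np.float64(0.0448), 'contact_force': array([ 0.7528,  0.6234, -0.4751]), 'time_s': np.float64(17.9833)} [-3.11e-01 -1.54e+00  2.70e-02  1.00e-03  1.10e-02 -1.00e-03]
```

Request:
{"op": "carry_out", "data": {"commands": [-0.03,-0.13,0,0,0,0,0.3,-0.06,-0.27,0,0,0,0,0.3,-0.085,-0.41,0,0,0,0,0.3,-0.112,-0.53,0,0,0,0,0.3,-0.137,-0.65,0,0,0,0,0.3]}}

```text
time_s: 18.4
eef_pos: [0.4419, -0.1109, 0.1043]
tool_rot: [3.141, -0.001, 3.029]
contact_force: [0.0, 0.1, -0.8]
opening: 0.0446
grasp_force: 31.3
```

Request:
{"op": "carry_out", "data": {"commands": [-0.03,-0.13,0,0,0,0,0.3,-0.06,-0.27,0,0,0,0,0.3,-0.085,-0.41,0,0,0,0,0.3,-0.11,-0.53,0,0,0,0,0.3,-0.13,-0.62,0,0,0,0,0.3]}}

```text
time_s: 18.82
eef_pos: [0.4571, -0.2698, 0.1041]
tool_rot: [-3.141, -0.0, 3.027]
contact_force: [0.5, -0.2, -0.1]
opening: 0.0445
grasp_force: 31.3
```

Request:
{"op": "carry_out", "data": {"commands": [-0.03,-0.13,0,0,0,0,0.3,-0.056,-0.267,0,0,0,0,0.3,-0.056,-0.267,0,0,0,0,0.3,-0.056,-0.267,0,0,0,0,0.3,-0.056,-0.267,0,0,0,0,0.3]}}

```text
time_s: 19.23
eef_pos: [0.4631, -0.3344, 0.1039]
tool_rot: [3.14, -0.002, 3.029]
contact_force: [-0.3, 0.1, -1.4]
opening: 0.0445
grasp_force: 31.3
```

Run:
```python
from h import *
s=manip.read_state(); print({k:np.round(s[k],4) for k in('eef_pos','tool_rot','opening','contact_force','time_s')}, step((.4645,-.3355,.0101),3.03))
```

```text
{'eef_pos': array([ 0.4631, -0.3344,  0.1039]), 'tool_rot': array([ 3.1397e+00, -1.7000e-03,  3.0289e+00]), 'opening': np.float64(0.0445), 'contact_force': array([-0.2859,  0.1147, -1.3996]), 'time_s': np.float64(19.2333)} [-0.007 -0.004  0.375  0.002 -0.002 -0.001]
```

Request:
{"op": "carry_out", "data": {"commands": [0,0,0.1,0,0,0,0.3,0,0,0.2,0,0,0,0.3,0,0,0.28,0,0,0,0.3,0,0,0.33,0,0,0,0.3,0,0,0.345,0,0,0,0.3]}}

```text
time_s: 19.65
eef_pos: [0.4617, -0.3318, 0.0159]
tool_rot: [3.138, -0.005, 3.031]
contact_force: [-0.7, 0.3, -0.5]
opening: 0.0447
grasp_force: 31.3
```

Request:
{"op": "carry_out", "data": {"commands": [0,0,0,0,0,0,0.3,0,0,0.01,0,0,0,0.3,0,0,0.02,0,0,0,0.3,0,0,0.025,0,0,0,0.3,0,0,0.025,0,0,0,0.3]}}

```text
time_s: 20.07
eef_pos: [0.4641, -0.3354, 0.013]
tool_rot: [-3.141, 0.001, 3.029]
contact_force: [-0.7, 0.3, -0.6]
opening: 0.0446
grasp_force: 31.3
```

Request:
{"op": "carry_out", "data": {"commands": [0,0,0.004,0,0,0,0.3,0,0,0.008,0,0,0,0.3,0,0,0.01,0,0,0,0.3,0,0,0.01,0,0,0,0.3]}}

```text
time_s: 20.4
eef_pos: [0.4639, -0.3354, 0.0102]
tool_rot: [-3.141, 0.0, 3.029]
contact_force: [-0.6, -0.3, 0.3]
opening: 0.0448
grasp_force: 31.4
```

Request:
{"op": "carry_out", "data": {"commands": [0,0,0.002,0,0,0,0.3,0,0,0.004,0,0,0,0.3,0,0,0.004,0,0,0,0.3]}}

```text
time_s: 20.65
eef_pos: [0.4639, -0.3354, 0.0101]
tool_rot: [-3.141, 0.0, 3.029]
contact_force: [-2.9, 1.6, 8.7]
opening: 0.0444
grasp_force: 32.1
```

In contact. I'll open only to about 53 mm because of the walls, then rise.

Request:
{"op": "carry_out", "data": {"commands": [0,0,0,0,0,0,0.56,0,0,0,0,0,0,0.62,0,0,0,0,0,0,0.62,0,0,-0.05,0,0,0,0.62,0,0,-0.18,0,0,0,0.62]}}

```text
time_s: 21.07
eef_pos: [0.4606, -0.3324, 0.0499]
tool_rot: [3.136, -0.008, 3.029]
contact_force: [0.5, 0.3, 0.1]
opening: 0.0527
grasp_force: 0.0
```

Request:
{"op": "carry_out", "data": {"commands": [0,0,-0.15,0,0,0,0.9,0,0,-0.3,0,0,0,0.9,0,0,-0.36,0,0,0,0.9,0,0,-0.36,0,0,0,0.9,0,0,-0.36,0,0,0,0.9]}}

```text
time_s: 21.48
eef_pos: [0.4645, -0.3359, 0.1448]
tool_rot: [-3.14, 0.002, 3.029]
contact_force: [-0.8, -0.3, -0.6]
opening: 0.0767
grasp_force: 0.0
```

Run:
```python
from cap import *
cap((.4645,-.3355),.050,"w11"); print(step((.429,-.166,.148),3.03))
```

```text
pred [316. 199.] blob [311. 212.] [  253   130   126   187 17022] dia mm 152.2 pt [ 0.4747 -0.3408  0.05  ] [ 0.4769 -0.3405  0.05  ]
{'eef_pos': array([ 0.4645, -0.3359,  0.1448]), 'opening': np.float64(0.0767), 'time_s': np.float64(21.4833)}
[ 0.213  0.656 -0.018  0.001 -0.001 -0.001]
```

Request:
{"op": "carry_out", "data": {"commands": [0.045,0.14,-0.01,0,0,0,0.9,0.09,0.28,-0.01,0,0,0,0.9,0.135,0.42,-0.01,0,0,0,0.9,0.18,0.56,-0.01,0,0,0,0.9,0.213,0.656,-0.01,0,0,0,0.9]}}

```text
time_s: 21.95
eef_pos: [0.4262, -0.1626, 0.144]
tool_rot: [3.138, -0.005, 3.03]
contact_force: [0.4, 0.2, -0.2]
opening: 0.0767
grasp_force: 0.0
```

Request:
{"op": "carry_out", "data": {"commands": [0,0,0,0,0,0,0.9,0,0,0,0,0,0,0.9,0,0,0,0,0,0,0.9]}}

```text
time_s: 22.2
eef_pos: [0.4288, -0.1662, 0.1453]
tool_rot: [3.141, -0.002, 3.029]
contact_force: [0.6, -0.3, 0.4]
opening: 0.077
grasp_force: 0.0
```

Run:
```python
from cap import *
cap((.429,-.166),.046,"w12"); print(step((.429,-.166,.006),3.03))
```

```text
pred [316. 197.] blob [314. 199.] [ 285  171   58   56 2579] dia mm 43.8 pt [ 0.4297 -0.1679  0.046 ] [ 0.4296 -0.1679  0.046 ]
{'eef_pos': array([ 0.4288, -0.1662,  0.1453]), 'opening': np.float64(0.077), 'time_s': np.float64(22.2)}
[ 0.     0.003  0.558  0.    -0.001 -0.002]
```

Request:
{"op": "carry_out", "data": {"commands": [0,-0.006,0.14,0,0,0,0.9,0,-0.006,0.28,0,0,0,0.9,0,-0.006,0.4,0,0,0,0.9,0,-0.006,0.49,0,0,0,0.9,0,-0.006,0.53,0,0,0,0.9], "grip_force": 30}}

```text
time_s: 22.67
eef_pos: [0.427, -0.1678, 0.0104]
tool_rot: [3.14, -0.005, 3.027]
contact_force: [0.3, -0.1, 0.3]
opening: 0.0769
grasp_force: 0.0
```

Request:
{"op": "carry_out", "data": {"commands": [0,0,0.02,0,0,0,0.9,0,0,0.03,0,0,0,0.9,0,0,0.03,0,0,0,0.7,0,0,0.03,0,0,0,0.4,0,0,0.03,0,0,0,0.3]}}

```text
time_s: 23.08
eef_pos: [0.4302, -0.1685, 0.0075]
tool_rot: [-3.141, 0.002, 3.029]
contact_force: [-0.8, 0.5, 6.3]
opening: 0.0431
grasp_force: 29.9
```

Request:
{"op": "carry_out", "data": {"commands": [0,0,0,0,0,0,0.3,0,0,0,0,0,0,0.3,0,0,0,0,0,0,0.3]}}

```text
time_s: 23.33
eef_pos: [0.4302, -0.1684, 0.0076]
tool_rot: [-3.14, 0.002, 3.029]
contact_force: [0.3, 0.3, 6.0]
opening: 0.0431
grasp_force: 30.0
```

Request:
{"op": "carry_out", "data": {"commands": [0,0,-0.06,0,0,0,0.3,0,0,-0.18,0,0,0,0.3,0,0,-0.32,0,0,0,0.3,0,0,-0.46,0,0,0,0.3,0,0,-0.52,0,0,0,0.3]}}

```text
time_s: 23.75
eef_pos: [0.4309, -0.1686, 0.1407]
tool_rot: [-3.14, 0.005, 3.029]
contact_force: [0.5, -0.1, -0.2]
opening: 0.0429
grasp_force: 30.7
```

Request:
{"op": "carry_out", "data": {"commands": [0,0,0,0,0,0,0.3,0,0,0,0,0,0,0.3]}}

```text
time_s: 23.92
eef_pos: [0.4298, -0.1681, 0.1371]
tool_rot: [-3.141, 0.002, 3.029]
contact_force: [0.3, 0.3, -1.1]
opening: 0.043
grasp_force: 30.7
```

Run:
```python
from h import *
t=cv2.imread("pics/top0.png"); ti=manip.camera_info("top")
b=[b for b in blobs(t,75,(170,100,490,275)) if b[2][204,203]][0]
c,_=cv2.findContours(b[2].astype(np.uint8),0,2); print("dish",np.round(cv2.minEnclosingCircle((onplane(ti,c[0].reshape(-1,2),.018)[:,:2]*1000).astype(np.float32)),1) if 0 else cv2.minEnclosingCircle((onplane(ti,c[0].reshape(-1,2),.018)[:,:2]*1000).astype(np.float32)))
s=manip.read_state(); print({k:np.round(s[k],4) for k in('eef_pos','opening','contact_force','time_s')}, step((.480,.346,.137),3.03))
```

```text
dish ((480.1931457519531, 345.7645568847656), 64.62799072265625)
{'eef_pos': array([ 0.4298, -0.1681,  0.1371]), 'opening': np.float64(0.043), 'contact_force': array([ 0.2599,  0.2666, -1.0865]), 'time_s': np.float64(23.9167)} [ 3.100e-02  2.066e+00 -1.000e-03 -1.000e-03  3.000e-03 -1.000e-03]
```

Request:
{"op": "carry_out", "data": {"commands": [0.002,0.12,0,0,0,0,0.3,0.004,0.26,0,0,0,0,0.3,0.006,0.4,0,0,0,0,0.3,0.008,0.55,0,0,0,0,0.3,0.01,0.7,0,0,0,0,0.3]}}

```text
time_s: 24.33
eef_pos: [0.4443, 0.0081, 0.1344]
tool_rot: [3.141, -0.004, 3.028]
contact_force: [1.8, -0.5, -0.5]
opening: 0.0425
grasp_force: 30.8
```

Request:
{"op": "carry_out", "data": {"commands": [0.002,0.15,0,0,0,0,0.3,0.004,0.3,0,0,0,0,0.3,0.006,0.45,0,0,0,0,0.3,0.008,0.6,0,0,0,0,0.3,0.01,0.75,0,0,0,0,0.3]}}

```text
time_s: 24.75
eef_pos: [0.4628, 0.1945, 0.1342]
tool_rot: [-3.14, -0.004, 3.029]
contact_force: [0.7, -0.6, -0.5]
opening: 0.0429
grasp_force: 30.8
```

Request:
{"op": "carry_out", "data": {"commands": [0.004,0.15,0,0,0,0,0.3,0.008,0.3,0,0,0,0,0.3,0.01,0.45,0,0,0,0,0.3,0.011,0.56,0,0,0,0,0.3,0.011,0.616,0,0,0,0,0.3]}}

```text
time_s: 25.17
eef_pos: [0.4778, 0.3492, 0.1337]
tool_rot: [-3.141, -0.003, 3.032]
contact_force: [0.6, -0.5, -1.0]
opening: 0.043
grasp_force: 30.9
```

Request:
{"op": "carry_out", "data": {"commands": [0,0,0.1,0,0,0,0.3,0,0,0.2,0,0,0,0.3,0,0,0.28,0,0,0,0.3,0,0,0.28,0,0,0,0.3,0,0,0.28,0,0,0,0.3]}}

```text
time_s: 25.58
eef_pos: [0.4767, 0.3448, 0.0636]
tool_rot: [-3.138, -0.006, 3.029]
contact_force: [-0.1, 0.4, -1.4]
opening: 0.0429
grasp_force: 30.8
```

Run:
```python
from h import *
s=manip.read_state(); print({k:np.round(s[k],4) for k in('eef_pos','opening','contact_force','time_s')}, step((.480,.346,.0116),3.03))
w=manip.read_camera("wrist")[100:,:,::-1]; a=manip.read_camera("scene")[:,:,::-1]; u=project(manip.camera_info("scene"),(.48,.346,.09))[0].astype(int)
c=cv2.resize(a[max(0,u[1]-50):u[1]+70,max(0,u[0]-80):u[0]+80],(400,300))
cv2.imwrite("pics/w13.png",np.hstack([cv2.resize(w,(400,300)),c][:2]))
```

```text
{'eef_pos': array([0.4767, 0.3448, 0.0636]), 'opening': np.float64(0.0429), 'contact_force': array([-0.0642,  0.4237, -1.3821]), 'time_s': np.float64(25.5833)} [-0.014  0.007  0.208 -0.005 -0.007 -0.001]
```

View pics/w13.png

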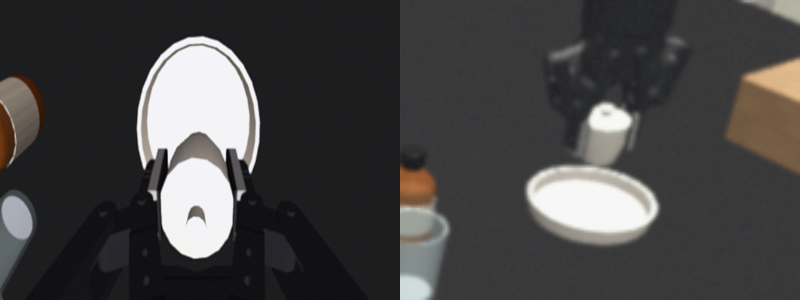

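The crucible is held over the dish, possibly with a slight lean. I'll check that lean numerically against the projected vertical axis.

Run:
```python
from h import *
i=manip.camera_info("scene"); a=manip.read_camera("scene")[:,:,::-1]
b=.0636-.0076; P=np.array([(.479,.3455,b+h) for h in (0,.02,.04,.046,.055)])
u=project(i,P); print(u.round(1))
x0,y0=int(u[2][0])-22,int(u[-1][1])-8
g=a[y0:y0+45,x0:x0+45].min(2); m=(g>100)
for r in range(0,45,2):
    c=np.flatnonzero(m[r]); 
    if len(c): print(y0+r,x0+c.min(),x0+c.max(),x0+c.mean().round(1))
print(manip.read_state()['eef_pos'].round(4))
```

```text
[[454.5 173.5]
 [456.1 166.1]
 [457.7 158.4]
 [458.2 156.1]
 [458.9 152.6]]
150 459 461 460.0
152 455 464 459.5
154 454 468 461.0
156 453 472 462.5
158 452 472 462.0
160 451 471 460.6
162 451 471 459.7
164 450 470 459.5
166 450 470 458.7
168 449 466 457.5
170 449 465 457.0
172 451 463 457.0
174 453 462 457.5
176 439 458 448.5
178 435 463 449.0
180 435 468 451.5
182 435 472 453.5
184 435 475 455.0
186 435 477 456.0
188 435 478 456.5
[0.4801 0.3466 0.0675]
```

The lean is within a few degrees of the expected perspective, so the crucible is held upright. Lowering.

Request:
{"op": "carry_out", "data": {"commands": [0,0,0.07,0,0,0,0.3,0,0,0.13,0,0,0,0.3,0,0,0.17,0,0,0,0.3,0,0,0.19,0,0,0,0.3,0,0,0.2,0,0,0,0.3]}}

```text
time_s: 26.15
eef_pos: [0.4793, 0.3463, 0.0165]
tool_rot: [3.142, -0.0, 3.029]
contact_force: [-0.0, -1.6, -0.0]
opening: 0.043
grasp_force: 30.8
```

Request:
{"op": "carry_out", "data": {"commands": [0,0,0,0,0,0,0.3,0,0,0.006,0,0,0,0.3,0,0,0.012,0,0,0,0.3,0,0,0.012,0,0,0,0.3,0,0,0.012,0,0,0,0.3]}}

```text
time_s: 26.57
eef_pos: [0.4796, 0.3465, 0.0139]
tool_rot: [3.141, 0.0, 3.029]
contact_force: [-0.8, -0.1, -1.1]
opening: 0.0425
grasp_force: 30.8
```

Request:
{"op": "carry_out", "data": {"commands": [0,0,0.003,0,0,0,0.3,0,0,0.006,0,0,0,0.3,0,0,0.006,0,0,0,0.3]}}

```text
time_s: 26.82
eef_pos: [0.4793, 0.3463, 0.012]
tool_rot: [3.142, -0.0, 3.029]
contact_force: [0.1, 0.2, -1.4]
opening: 0.0432
grasp_force: 30.8
```

Request:
{"op": "carry_out", "data": {"commands": [0,0,0.002,0,0,0,0.3,0,0,0.003,0,0,0,0.3,0,0,0.003,0,0,0,0.3]}}

```text
time_s: 27.07
eef_pos: [0.4795, 0.3464, 0.0117]
tool_rot: [3.141, 0.0, 3.029]
contact_force: [-0.3, -1.0, 2.8]
opening: 0.0429
grasp_force: 30.7
```

Request:
{"op": "carry_out", "data": {"commands": [0,0,0.002,0,0,0,0.3,0,0,0.002,0,0,0,0.45,0,0,0.002,0,0,0,0.55,0,0,0.002,0,0,0,0.6,0,0,0.002,0,0,0,0.65]}}

```text
time_s: 27.48
eef_pos: [0.4793, 0.3463, 0.0106]
tool_rot: [-3.142, -0.0, 3.029]
contact_force: [0.2, 0.3, 0.2]
opening: 0.0557
grasp_force: 0.0
```

Request:
{"op": "carry_out", "data": {"commands": [0,0,-0.04,0,0,0,0.65,0,0,-0.16,0,0,0,0.65,0,0,-0.32,0,0,0,0.65,0,0,-0.48,0,0,0,0.65,0,0,-0.6,0,0,0,0.65]}}

```text
time_s: 27.9
eef_pos: [0.48, 0.3467, 0.1648]
tool_rot: [3.14, 0.002, 3.029]
contact_force: [0.4, -0.3, 0.3]
opening: 0.0557
grasp_force: 0.0
```

Run:
```python
from h import *
s=manip.read_state(); print({k:np.round(s[k],4) for k in('eef_pos','opening','contact_force','time_s')})
a=manip.read_camera("scene")[:,:,::-1]; t=manip.read_camera("top")[:,:,::-1]; w=manip.read_camera("wrist")[:,:,::-1]
A=cv2.resize(a[130:330,100:500],(800,400),interpolation=cv2.INTER_CUBIC)
B=np.hstack([cv2.resize(t[100:275,170:490],(366,200)),cv2.resize(w,(320,200)),np.zeros((200,114,3),np.uint8)])
cv2.imwrite("pics/final.png",np.vstack([A,B]))
```

```text
{'eef_pos': array([0.48  , 0.3467, 0.1648]), 'opening': np.float64(0.0557), 'contact_force': array([ 0.3861, -0.3101,  0.3195]), 'time_s': np.float64(27.9)}
```

View pics/final.png

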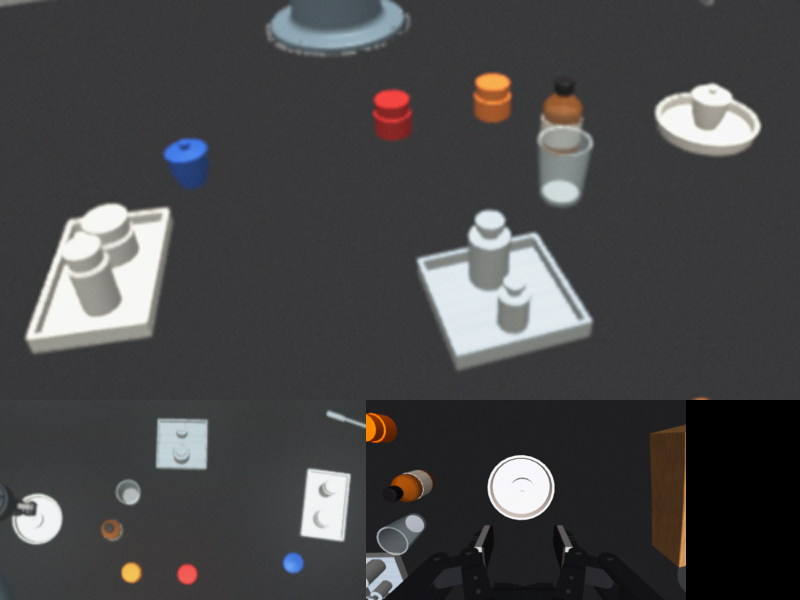

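All five items stand upright in their trays: the weights at (490,250) and (515,305), the jars at (110,235) and (92,275), and the crucible at (711,105). The bystanders and look-alikes haven't moved, and the arm is clear. Handing in.

```bash
python3 -c "
from workcell import manip
print(manip.finish_job())"
```

```text
the job is handed in; nothing more can be done
None
```

The job is handed in at about 28 s: both weights stand in the square tray, both jars in the oblong tray and the crucible in the round dish, all upright and released, with the beaker, bottle and look-alikes left where they were.

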